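# Set an adjustable wrench to a lock nut and nip the nut tight

## Task

The lock nut at the foot of the plate's locating pin is loose, and the adjustable wrench lies round it with its jaws set too wide. With light fingertip strokes roll the wrench's worm until the jaws just fit the nut, then push the handle clockwise (seen from above) until the nut comes up firmly tight, without over-tightening it. Turn the nut only with the fitted wrench, and leave the wrench lying on the nut and everything else where it is.

Things in the scene. Friction and masses are not known exactly. Their poses are not given: they have to be found in the camera images.
- plate: Fixed dark steel work-holding plate 165 x 136 x 8 mm on the table. Origin: under the axis of the locating pin, at table height; the plate reaches from x = -120 to +45 mm and y = -68 to +68 mm. The steel pin (18 mm thick, threaded foot 23 mm) stands at the origin and ends 50 mm above the table.
- nut: Steel hexagon nut, 36 mm across flats, 17 mm high, on the plate round the pin's foot (8 to 25 mm above the table). Origin on its axis at its underside. It turns in place.
- nut_turn (a joint): Angle (rad) to which the nut has been run down its thread, clockwise from above; starts near 0. It runs against 0.12 N m of friction up to 0.5, where it comes tight and turns no further.
- nut_twist (a joint): How far the nut winds up elastically on its thread (rad), clockwise: turning moment on the nut divided by 12 N m per rad; near 0 when it runs free or is let go. Firmly tight is nut_turn at 0.5 and a twist past 0.033 (0.4 N m); past 0.1 (1.2 N m) is over-tightened. Pushed at 140 mm from the nut that is about 2 to 7.5 N more than it takes to run the nut down.
- wrench: Loose steel adjustable wrench, about 0.45 kg, flat on the plate round the nut. Origin: midway between the jaw faces when set to the nut, on the underside. x runs from handle to jaws: jaws open to +x, handle to -x. Head 16 mm thick, back to x = -86 mm. Fixed jaw face at y = +18 mm, moving jaw on the -y side.
- jaw_travel (a joint): How far the moving jaw has closed (m): the jaw opening is 44 mm minus this, so it just fits the nut at 0.008. Starts at 0.0015 to 0.0045. It moves only by the worm, 0.8 mm per radian, and holds where it is left.
- worm_centre (a point): Centre of the worm, 46 mm behind the wrench's origin on its centre line, 13 mm above the wrench's underside. The worm's top is 8 mm above this point and 5 mm proud of the head. Stroking its top towards the jaws (wrench +x) closes them, stroking back opens them. It needs about 4.5 N along the stroke (the knurl grips well), so press with 6 to 12 N; over 30 N damages it.
- worm: The worm itself: a knurled steel roller 16 mm in diameter and 18 mm long in the wrench's head, its axis along the wrench's y. Origin at its centre; turns with it. When the jaws have met the nut it stops turning and the fingertip slides on it.
- handle_end (a point): Centre of the handle's round end (26 mm in diameter), 193 mm behind the wrench's origin, 7.5 mm above its underside. The handle is straight, 22 mm wide and 13 mm thick (1 to 14 mm above the underside, which is 8 mm above the table), from x = -86 to -206 mm of the wrench; it overhangs the plate.
- by_coupling_b0: Bystander: bright coupling, 33 mm in diameter, 46 mm high; origin at its underside. Leave alone.
- by_coupling_0: Bystander: another such coupling. Leave alone.
- by_adapter_b0: Bystander: black adapter box, 44 x 91 x 26 mm; origin at its underside. Leave alone.
- by_adapter_0: Bystander: another such adapter box. Leave alone.

How it is judged:
By the outcome, as a careful person would: the job done as asked, in the order asked, and still so for the second after the job is handed in, with the robot touching nothing.
It also fails if it takes over 72 s, if anything falls off the work surface, if the arm or the gripper's body presses on something with over 40 N, if the wrist force passes 120 N, or if a joint passes its speed limit or range.

## Robot

A 7-joint arm with a two-finger parallel gripper is mounted at the origin on a cart in front of the work surface, level with it; the furniture and walls round the work are solid. World frame = base frame: x ahead of the robot, y to its left, z up, the work surface at z = 0. Lengths are in m, angles in rad, forces in N, time in s.
With the tool pointing down it reaches from about 0.4 to 0.85 m from the base axis. Payload 10.4 kg.
Tool frame: the origin (TCP) lies at the very end of the fingers, on their centre line; the grasp point (between the pads) lies 19 mm behind it; z points along the fingers, y is the direction in which the jaws open and shut (so a half turn about z gives the same grasp; the last joint's range is limited). The gripper opens to 85 mm and grips with 20 to 120 N. Pads are 22 mm wide; open, the fingers measure 114 mm over their backs; the gripper's body (76 mm by 85 mm) begins 54 mm behind the grasp point. The pads swing forward as they close: fully open they stand 13 mm farther back than shut.
Start: joints at [-1.262, 0.332, -0.065, 1.46, 0.022, 1.35, -0.088], TCP at [0.204, 0.591, 0.231] pointing down, gripper open.
Joint ranges: [-2.6, 2.6], [-0.5, 2.12], [-1.47, 1.34], [0.16, 2.42], [-1.27, 4.41], [0.06, 2.06], [-2.6, 2.6]. Speed limits (rad/s): [2.22, 2.22, 2.79, 2.79, 3.14, 3.14, 3.14].

## Interface

Orientations are given as a unit quaternion [x, y, z, w].
In Python, from workcell import get_obs, camera, camera_info, hand_in gives the robot as it stands.
- The arm moves only by the tool move_arm, never from a script. Its argument "moves" is a list of rows, each a list of 3 entries, a list of its own where there are three numbers: the shift along the tool's x, y, z in units of 25 mm (1.0 is 25 mm), then the turn, a rotation vector about the tool's x, y, z in degrees, then the opening, from 0 (shut) to 1 (fully open). A call has 1 to 5 rows; each row shifts and turns the commanded pose from where the row before left it, along the tool's axes as they then stand; what a row does not reach is not made up. A row lasts 1/8 s, in which the tool goes at most 62.5 mm and 10.7 degrees, less where a joint would pass 70% of its speed; a pose out of reach is approached as far as the arm can. A call is refused whole if a number of a shift passes 1 or a number of a turn 10.7, either way. A call with a gripper value outside its range is refused whole. The fingers move at their own pace and stop on an object; "squeeze" is the grip in N (left out, the last holds). Time passes only in rows, so rows that do not move let the fingers close. It gives the time, the measured TCP pose, the force and the opening at its end, in the units of the state.
- get_obs(): the state, without advancing time (a new reading comes with each control period).
- camera(name): name is "scene" or "top" or "wrist"; returns the picture (480x640x3 uint8, red, green, blue); there is no depth.
- camera_info(name): a dict with "fx", "fy", "cx", "cy" (pixels), "D" ([k1, k2, p1, p2, k3] as OpenCV has them; the pictures are not rectified), "origin" and "rotation" of the camera in the world. Camera axes: x right, y down, z forward; pixel columns grow to the right and rows downward; lengths in m; the calibration is good to about 2 mm. A picture is of the moment at which its call begins: read the wrist's pose just before it. camera_info takes no time and is no camera call; for the wrist camera it gives the pose at the moment of the call.
- hand_in(): hands the job in, once; it reports no verdict.
The state is a dict: "clock": time; "joint_pos": joint angles; "joint_velocities": joint speeds; "tau": joint torques, N m; "position": TCP position; "ee_rot": TCP orientation; "ft_force": force on the tool from outside, world axes, zero at the start; "torque": the same for the moment, N m; "grip_width": opening from 0.0 (shut) to 1.0 (fully open).
Only numpy, scipy, OpenCV 4.12 (cv2) and the standard library are available. Lean on these libraries where they do the work, as an engineer would, in place of code of your own. Each camera call takes 0.05 s, during which the arm holds its last target. There are 200 camera calls.

## Working session

There is one attempt and no reset: what is moved stays moved. The work goes in short steps, Python scripts to look and compute and a tool call to move; the robot and the scene stay as the last step left them, time stands still between calls to the robot, and variables do not carry over. Pictures are saved under pics/ and viewed, about 8 in all and at most 12, crops included, and the job is handed in when it is done.

Besides the shell and the picture viewer there is one more tool, called after ">>>" by a JSON object that holds its "name" and its "arguments". move_arm: Moves the arm, as the interface text tells. Its arguments: {"type":"object","properties":{"moves":{"type":"array","items":{"type":"array"}},"squeeze":{"type":"number"}},"required":["moves"]}

```bash
mkdir -p pics; ls; python3 - <<'E'
from workcell import *
import cv2
o=get_obs();print(o)
for n in ["top","scene"]:
    print(n,camera_info(n)); cv2.imwrite(f"pics/{n}0.png",camera(n)[:,:,::-1])
E
```

```text
pics
{'clock': 0.0, 'joint_pos': array([-1.26158023,  0.33285703, -0.06472323,  1.46096955,  0.02162198,
        1.34992109, -0.08848853]), 'joint_velocities': array([-0.00163881,  0.00134783, -0.00332197, -0.00088171,  0.00121406,
       -0.00085255,  0.00019433]), 'tau': array([-2.29438037e-04, -6.25441360e+01,  4.89785685e-02, -3.91612029e+01,
        1.60865119e-02,  9.81384394e-03, -4.00171996e-05]), 'position': array([0.20347189, 0.59053381, 0.2305118 ]), 'ee_rot': array([ 1.65118421e-01,  9.86273479e-01, -7.24964282e-04, -7.88264488e-05]), 'ft_force': array([-0.07397362, -0.36203024,  0.41633677]), 'torque': array([0.06037777, 0.03711618, 0.01445916]), 'grip_width': 0.9976783761359053}
top {'fx': 569.1526050474237, 'fy': 569.1526050474237, 'cx': 321.3314757940197, 'cy': 245.6151751039339, 'D': array([-0.03820855,  0.        ,  0.        ,  0.        ,  0.        ]), 'origin': array([0.37816597, 0.11445273, 1.25443143]), 'rotation': array([ 0.70473497, -0.70464598,  0.05101706, -0.06496099])}
scene {'fx': 532.5694221128489, 'fy': 532.5694221128489, 'cx': 327.9665044809418, 'cy': 246.60499130138945, 'D': array([-0.10183901,  0.        ,  0.        ,  0.        ,  0.        ]), 'origin': array([ 0.00862162, -0.39860191,  0.58850232]), 'rotation': array([ 0.81556597, -0.35816786,  0.17672683, -0.41873088])}
```

View pics/top0.png

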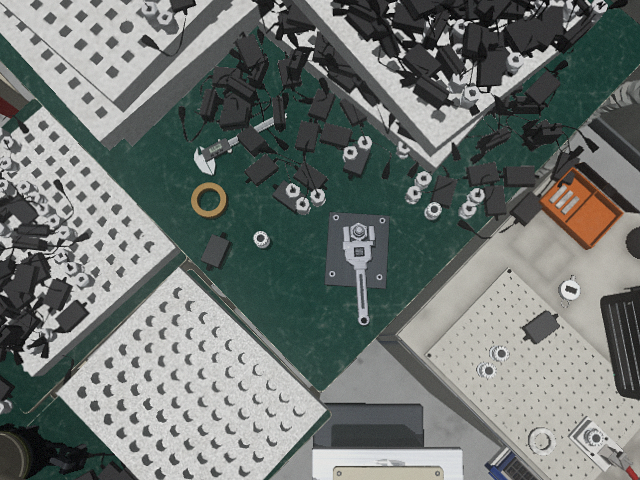

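View pics/scene0.png

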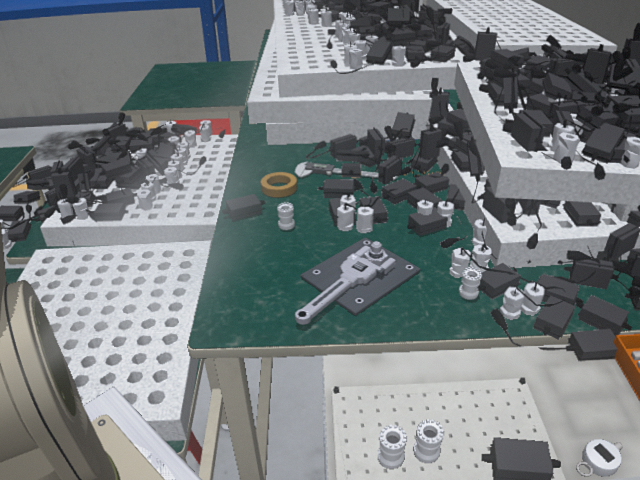

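The top view shows the plate around (358,250), the pin at about (359,231), the worm at about (359,252) and the handle end at about (364,320). The handle points towards the robot.

```bash
cat > h.py <<'E'
import numpy as np, cv2
from workcell import *
from scipy.spatial.transform import Rotation as R
def ray(n,px,ci=None):
    c=ci or camera_info(n); K=np.array([[c['fx'],0,c['cx']],[0,c['fy'],c['cy']],[0,0,1]])
    u=cv2.undistortPoints(np.array([[px]],float),K,c['D'])[0,0]
    return c['origin'],R.from_quat(c['rotation']).apply([u[0],u[1],1])
def onz(n,px,z,ci=None):
    o,d=ray(n,px,ci); return o+d*(z-o[2])/d[2]
def proj(n,p,ci=None):
    c=ci or camera_info(n); q=R.from_quat(c['rotation'])
    K=np.array([[c['fx'],0,c['cx']],[0,c['fy'],c['cy']],[0,0,1]])
    rv=q.inv().as_rotvec(); t=-q.inv().apply(c['origin'])
    return cv2.projectPoints(np.atleast_2d(p).astype(float),rv,t,K,c['D'])[0][:,0]
E
python3 - <<'E'
from h import *
im=cv2.imread('pics/top0.png'); 
c=im[205:335,310:400]; a=cv2.resize(c,None,fx=4.5,fy=4.5,interpolation=cv2.INTER_CUBIC)
s=cv2.imread('pics/scene0.png')[232:330,290:430]; b=cv2.resize(s,None,fx=2.8,fy=2.8,interpolation=cv2.INTER_CUBIC)
o=np.zeros((600,800,3),np.uint8); o[:a.shape[0],:a.shape[1]]=a; o[:b.shape[0],408:408+b.shape[1]]=b; cv2.imwrite('pics/c1.png',o)
for n,p,z in [('pin',(359,231),.05),('worm',(359,252),.026),('end',(364,320),.022),('c1',(328,213),.008),('c2',(389,214),.008),('c3',(385,287),.008),('c4',(327,285),.008)]:
    print(n,onz('top',p,z).round(4))
print(proj('top',[get_obs()['position']]))
E
```

```text
pin [0.6095 0.0574 0.05  ]
worm [0.5675 0.0567 0.026 ]
end [0.4203 0.0471 0.022 ]
c1 [0.6588 0.1245 0.008 ]
c2 [ 0.6562 -0.012   0.008 ]
c3 [ 4.926e-01 -4.000e-04  8.000e-03]
c4 [0.4971 0.1267 0.008 ]
[[ 62.52273362 438.72589907]]
```

View pics/c1.png

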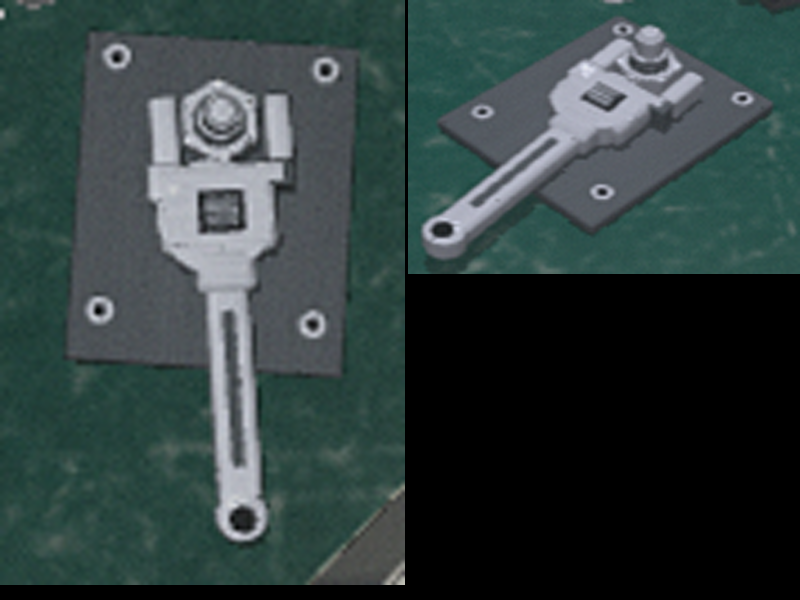

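The worm-to-handle-end distance comes out at 147.5 mm, against 147 expected. The wrench x axis is at about +3.7°, so clockwise moves the handle towards +y. I'll align the tool (tool x = -wrench x), shut the fingers and travel over.

>>> {"name": "move_arm", "arguments": {"moves": [[[0, 0, 0], [0, 0, -7.6], 0], [[0, 0, 0], [0, 0, -7.6], 0], [[0, 0, 0], [0, 0, -7.5], 0], [[-0.53, -0.89, 0], [0, 0, 0], 0], [[-0.53, -0.89, 0], [0, 0, 0], 0]], "squeeze": 40}}

```text
clock: 0.72
position: [0.233, 0.5475, 0.2307]
ee_rot: [-0.032, 0.999, -0.0, -0.0]
ft_force: [-0.7, 1.2, -0.8]
grip_width: -0.003
```

>>> {"name": "move_arm", "arguments": {"moves": [[[-0.53, -0.89, 0], [0, 0, 0], 0], [[-0.53, -0.89, 0], [0, 0, 0], 0], [[-0.53, -0.89, 0], [0, 0, 0], 0], [[-0.53, -0.89, 0], [0, 0, 0], 0], [[-0.53, -0.89, 0], [0, 0, 0], 0]]}}

```text
clock: 1.35
position: [0.3065, 0.4405, 0.231]
ee_rot: [-0.032, 0.999, -0.0, -0.0]
ft_force: [0.4, -0.2, -0.6]
grip_width: 0.003
```

>>> {"name": "move_arm", "arguments": {"moves": [[[-0.53, -0.89, 0], [0, 0, 0], 0], [[-0.53, -0.89, 0], [0, 0, 0], 0], [[-0.53, -0.89, 0], [0, 0, 0], 0], [[-0.53, -0.89, 0], [0, 0, 0], 0], [[-0.53, -0.89, 0], [0, 0, 0], 0]]}}

```text
clock: 1.98
position: [0.3797, 0.3338, 0.231]
ee_rot: [-0.032, 0.999, -0.0, -0.0]
ft_force: [1.1, -0.2, 0.4]
grip_width: -0.0
```

>>> {"name": "move_arm", "arguments": {"moves": [[[-0.53, -0.89, 0], [0, 0, 0], 0], [[-0.53, -0.89, 0], [0, 0, 0], 0], [[-0.53, -0.89, 0], [0, 0, 0], 0], [[-0.53, -0.89, 0], [0, 0, 0], 0], [[-0.53, -0.89, 0], [0, 0, 0], 0]]}}

```text
clock: 2.6
position: [0.4529, 0.2271, 0.231]
ee_rot: [-0.032, 0.999, -0.0, -0.0]
ft_force: [0.0, -0.1, 0.9]
grip_width: 0.003
```

>>> {"name": "move_arm", "arguments": {"moves": [[[-0.53, -0.89, 0], [0, 0, 0], 0], [[-0.53, -0.89, 0], [0, 0, 0], 0], [[-0.53, -0.89, 0], [0, 0, 0], 0], [[-0.53, -0.89, 0], [0, 0, 0], 0], [[-0.53, -0.89, 0], [0, 0, 0], 0]]}}

```text
clock: 3.22
position: [0.5262, 0.1204, 0.231]
ee_rot: [-0.032, 0.999, -0.0, -0.0]
ft_force: [0.8, 0.0, -0.4]
grip_width: -0.001
```

>>> {"name": "move_arm", "arguments": {"moves": [[[-0.53, -0.89, 0.5], [0, 0, 0], 0], [[-0.53, -0.89, 0.5], [0, 0, 0], 0], [[-0.53, -0.89, 0.5], [0, 0, 0], 0], [[0, 0, 0.5], [0, 0, 0], 0], [[0, 0, 0], [0, 0, 0], 0]]}}

```text
clock: 3.85
position: [0.5689, 0.0578, 0.1801]
ee_rot: [-0.032, 0.999, -0.0, -0.001]
ft_force: [0.7, 0.6, 0.1]
grip_width: 0.001
```

```bash
python3 - <<'E'
from h import *
o=get_obs();c=camera_info('wrist');im=camera('wrist');cv2.imwrite('pics/w1.png',im[:,:,::-1])
np.save('w1.npy',c,allow_pickle=True)
print(o['position'],c)
print(proj('wrist',[[.5675,.0567,.029],[.6134,.0597,.05],[.4203,.0471,.022],o['position']],c))
E
```

```text
[0.56892573 0.0578367  0.18005643] {'fx': 333.7253051382964, 'fy': 333.7253051382964, 'cx': 317.6299158103846, 'cy': 240.01403191093772, 'D': array([-0.06370874,  0.        ,  0.        ,  0.        ,  0.        ]), 'origin': array([0.49256319, 0.05353886, 0.32335751]), 'rotation': array([0.67573408, 0.72160632, 0.11018049, 0.10260614])}
[[315.41661056 222.36839658]
 [315.36476015 278.32643703]
 [315.27126777  45.20291836]
 [315.86210342 303.35102441]]
```

View pics/w1.png

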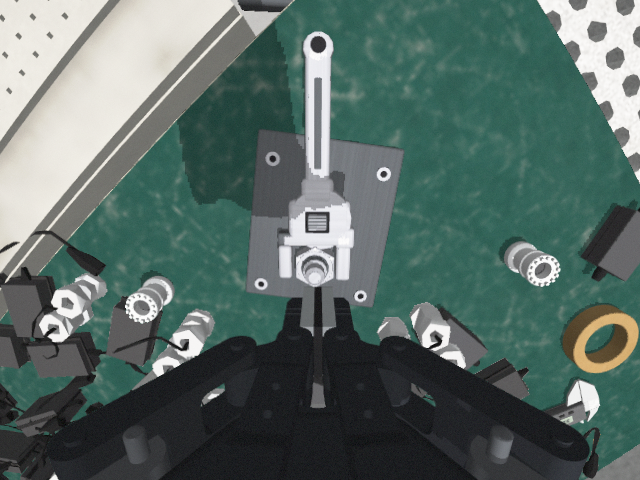

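The wrist view agrees: worm at (317,222) against a predicted (315,222), handle end at (318,44) against (315,45). That puts the worm at about (0.567, 0.056). Descending just behind its centre.

>>> {"name": "move_arm", "arguments": {"moves": [[[0.4, -0.07, 1], [0, 0, 0], 0], [[0, 0, 1], [0, 0, 0], 0], [[0, 0, 1], [0, 0, 0], 0], [[0, 0, 1], [0, 0, 0], 0], [[0, 0, 1], [0, 0, 0], 0]]}}

```text
clock: 4.53
position: [0.5602, 0.0561, 0.0563]
ee_rot: [-0.033, 0.999, 0.0, 0.001]
ft_force: [0.4, 0.1, 0.7]
grip_width: 0.0
```

>>> {"name": "move_arm", "arguments": {"moves": [[[0, 0, 0.5], [0, 0, 0], 0], [[0, 0, 0.2], [0, 0, 0], 0], [[0, 0, 0], [0, 0, 0], 0], [[0, 0, 0], [0, 0, 0], 0]]}}

```text
clock: 5.03
position: [0.5607, 0.0549, 0.0397]
ee_rot: [-0.032, 0.999, 0.0, 0.001]
ft_force: [0.8, 0.3, 0.3]
grip_width: 0.004
```

```bash
python3 - <<'E'
from h import *
o=get_obs();print(o['position'],o['ft_force'])
for i in range(4):
  camera_info('wrist'); print(get_obs()['ft_force'].round(2))
cv2.imwrite('pics/s2.png',cv2.resize(camera('scene')[200:340,260:440,::-1],None,fx=4,fy=4,interpolation=cv2.INTER_CUBIC))
E
```

```text
[0.56065931 0.05491965 0.03967004] [0.81117779 0.30836839 0.27780377]
[0.81 0.31 0.28]
[0.81 0.31 0.28]
[0.81 0.31 0.28]
[0.81 0.31 0.28]
```

View pics/s2.png

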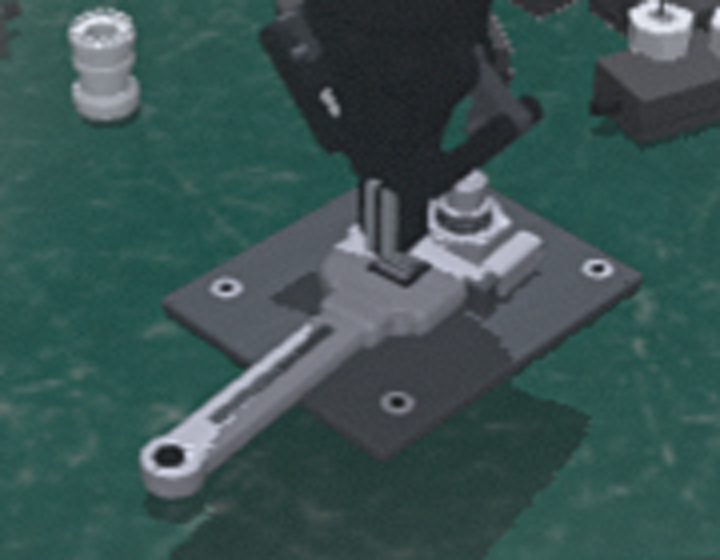

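The fingertips are right over the worm, with the finger in line with it. Lowering to contact.

>>> {"name": "move_arm", "arguments": {"moves": [[[0, 0, 0.36], [0, 0, 0], 0], [[0, 0, 0], [0, 0, 0], 0], [[0, 0, 0.04], [0, 0, 0], 0], [[0, 0, 0], [0, 0, 0], 0]]}}

```text
clock: 5.58
position: [0.56, 0.0547, 0.029]
ee_rot: [-0.032, 0.999, 0.0, -0.0]
ft_force: [-0.3, -0.2, 3.1]
grip_width: 0.001
```

>>> {"name": "move_arm", "arguments": {"moves": [[[0, 0, 0.04], [0, 0, 0], 0], [[0, 0, 0], [0, 0, 0], 0]]}}

```text
clock: 5.82
position: [0.5601, 0.0548, 0.0286]
ee_rot: [-0.032, 0.999, 0.0, 0.0]
ft_force: [-5.8, -0.6, 12.5]
grip_width: 0.0
```

>>> {"name": "move_arm", "arguments": {"moves": [[[-0.1, 0, -0.01], [0, 0, 0], 0], [[-0.1, 0, 0], [0, 0, 0], 0]]}}

```text
clock: 6.08
position: [0.565, 0.0551, 0.0289]
ee_rot: [-0.032, 0.999, 0.0, -0.0]
ft_force: [-5.2, -0.3, 12.9]
grip_width: -0.002
```

>>> {"name": "move_arm", "arguments": {"moves": [[[-0.1, 0, 0], [0, 0, 0], 0], [[-0.1, 0, 0], [0, 0, 0], 0]]}}

```text
clock: 6.32
position: [0.57, 0.0554, 0.0289]
ee_rot: [-0.032, 0.999, 0.0, -0.0]
ft_force: [-4.8, 0.1, 11.5]
grip_width: 0.004
```

>>> {"name": "move_arm", "arguments": {"moves": [[[-0.1, 0, 0], [0, 0, 0], 0], [[-0.1, 0, 0], [0, 0, 0], 0]]}}

```text
clock: 6.58
position: [0.575, 0.0557, 0.0289]
ee_rot: [-0.032, 0.999, 0.0, -0.0]
ft_force: [-5.3, -0.1, 11.6]
grip_width: 0.002
```

The worm is rolling: about 5 N along the stroke with 12 N of press. Lift, return and repeat.

>>> {"name": "move_arm", "arguments": {"moves": [[[0, 0, -0.2], [0, 0, 0], 0], [[0.34, 0, 0], [0, 0, 0], 0], [[0.34, 0, 0], [0, 0, 0], 0], [[0, 0, 0.15], [0, 0, 0], 0], [[0, 0, 0.04], [0, 0, 0], 0]]}}

```text
clock: 7.2
position: [0.5578, 0.0547, 0.0279]
ee_rot: [-0.032, 0.999, 0.0, -0.0]
ft_force: [-1.7, -1.0, 2.0]
grip_width: 0.0
```

>>> {"name": "move_arm", "arguments": {"moves": [[[-0.1, 0, 0], [0, 0, 0], 0], [[-0.1, 0, 0], [0, 0, 0], 0]]}}

```text
clock: 7.45
position: [0.5621, 0.055, 0.0286]
ee_rot: [-0.032, 0.999, 0.0, -0.001]
ft_force: [-7.7, -0.5, 15.2]
grip_width: 0.004
```

>>> {"name": "move_arm", "arguments": {"moves": [[[-0.1, 0, 0], [0, 0, 0], 0], [[-0.1, 0, 0], [0, 0, 0], 0]]}}

```text
clock: 7.7
position: [0.5683, 0.0553, 0.0289]
ee_rot: [-0.032, 0.999, 0.0, -0.0]
ft_force: [-4.4, 0.0, 9.2]
grip_width: -0.001
```

>>> {"name": "move_arm", "arguments": {"moves": [[[-0.1, 0, 0], [0, 0, 0], 0], [[-0.1, 0, 0], [0, 0, 0], 0]]}}

```text
clock: 7.95
position: [0.5732, 0.0557, 0.0289]
ee_rot: [-0.032, 0.999, 0.0, -0.0]
ft_force: [-4.6, -0.9, 10.1]
grip_width: -0.002
```

>>> {"name": "move_arm", "arguments": {"moves": [[[-0.08, 0, 0], [0, 0, 0], 0], [[0, 0, 0], [0, 0, 0], 0]]}}

```text
clock: 8.2
position: [0.5754, 0.0558, 0.0289]
ee_rot: [-0.032, 0.999, 0.0, 0.0]
ft_force: [-3.8, 0.7, 9.0]
grip_width: -0.002
```

>>> {"name": "move_arm", "arguments": {"moves": [[[0, 0, -0.2], [0, 0, 0], 0], [[0.3, 0, 0], [0, 0, 0], 0], [[0.3, 0, 0], [0, 0, 0], 0], [[0, 0, 0.15], [0, 0, 0], 0], [[0, 0, 0.05], [0, 0, 0], 0]]}}

```text
clock: 8.82
position: [0.5598, 0.0548, 0.0282]
ee_rot: [-0.032, 0.999, 0.0, -0.0]
ft_force: [-4.9, -0.3, 10.9]
grip_width: 0.001
```

>>> {"name": "move_arm", "arguments": {"moves": [[[-0.1, 0, 0], [0, 0, 0], 0], [[-0.1, 0, 0], [0, 0, 0], 0]]}}

```text
clock: 9.07
position: [0.565, 0.0552, 0.0289]
ee_rot: [-0.032, 0.999, 0.0, -0.0]
ft_force: [-4.4, -0.0, 10.0]
grip_width: -0.001
```

>>> {"name": "move_arm", "arguments": {"moves": [[[-0.1, 0, 0], [0, 0, 0], 0], [[-0.1, 0, 0], [0, 0, 0], 0]]}}

```text
clock: 9.32
position: [0.5701, 0.0555, 0.0289]
ee_rot: [-0.032, 0.999, 0.0, -0.0]
ft_force: [-5.8, -0.4, 11.3]
grip_width: 0.002
```

>>> {"name": "move_arm", "arguments": {"moves": [[[-0.1, 0, 0], [0, 0, 0], 0], [[-0.1, 0, 0], [0, 0, 0], 0]]}}

```text
clock: 9.57
position: [0.575, 0.0556, 0.0289]
ee_rot: [-0.032, 0.999, 0.0, -0.0]
ft_force: [-6.3, -1.0, 12.2]
grip_width: -0.001
```

```bash
python3 - <<'E'
from h import *
c=camera_info('wrist');im=camera('wrist')[:,:,::-1];t=camera('top')[:,:,::-1]
a=cv2.resize(im[150:310,240:400],None,fx=3.5,fy=3.5,interpolation=cv2.INTER_CUBIC)
b=cv2.resize(cv2.imread('pics/w1.png')[200:290,270:370],None,fx=2.4,fy=2.4,interpolation=cv2.INTER_CUBIC)
o=np.zeros((560,800,3),np.uint8);o[:,:560]=a;o[:216,560:800]=b;cv2.imwrite('pics/w2.png',o);cv2.imwrite('pics/t2.png',t)
E
```

```text
(no output)
```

View pics/w2.png

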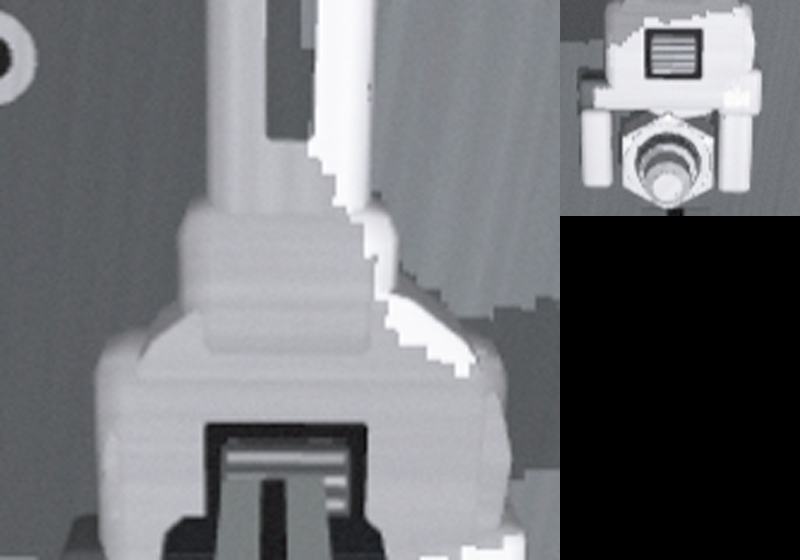

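The jaws are hidden here, but the finger is correctly on the worm. I'll keep stroking and watch for the along-stroke force to rise.

>>> {"name": "move_arm", "arguments": {"moves": [[[0, 0, -0.2], [0, 0, 0], 0], [[0.3, 0, 0], [0, 0, 0], 0], [[0.3, 0, 0], [0, 0, 0], 0], [[0, 0, 0.15], [0, 0, 0], 0], [[0, 0, 0.05], [0, 0, 0], 0]]}}

```text
clock: 10.3
position: [0.5598, 0.0549, 0.0283]
ee_rot: [-0.032, 0.999, 0.0, -0.0]
ft_force: [-5.3, -0.9, 10.9]
grip_width: -0.006
```

>>> {"name": "move_arm", "arguments": {"moves": [[[-0.1, 0, 0], [0, 0, 0], 0], [[-0.1, 0, 0], [0, 0, 0], 0]]}}

```text
clock: 10.55
position: [0.5649, 0.055, 0.0289]
ee_rot: [-0.032, 0.999, 0.0, -0.0]
ft_force: [-5.5, -0.6, 10.1]
grip_width: 0.003
```

>>> {"name": "move_arm", "arguments": {"moves": [[[-0.1, 0, 0], [0, 0, 0], 0], [[-0.1, 0, 0], [0, 0, 0], 0]]}}

```text
clock: 10.8
position: [0.57, 0.0551, 0.0289]
ee_rot: [-0.032, 0.999, -0.0, -0.0]
ft_force: [-6.4, -1.6, 12.1]
grip_width: 0.005
```

>>> {"name": "move_arm", "arguments": {"moves": [[[-0.1, 0, 0], [0, 0, 0], 0], [[-0.1, 0, 0], [0, 0, 0], 0]]}}

```text
clock: 11.05
position: [0.5749, 0.0551, 0.0289]
ee_rot: [-0.032, 0.999, -0.0, -0.001]
ft_force: [-7.5, -2.6, 12.7]
grip_width: 0.002
```

>>> {"name": "move_arm", "arguments": {"moves": [[[0, 0, -0.5], [0, 0, 0], 0], [[0.9, 0, -1], [0, 0, 0], 0], [[0.9, 0, -1], [0, 0, 0], 0], [[0.9, 0, -0.5], [0, 0, 0], 0], [[0, 0, 0], [0, 0, 0], 0]]}}

```text
clock: 11.68
position: [0.5077, 0.0516, 0.1047]
ee_rot: [-0.032, 0.999, 0.001, 0.001]
ft_force: [-0.3, -0.2, 0.9]
grip_width: -0.002
```

```bash
python3 - <<'E'
from h import *
o=get_obs();c=camera_info('wrist');im=camera('wrist')[:,:,::-1].copy();cv2.imwrite('pics/w3f.png',im)
np.save('w3.npy',c,allow_pickle=True)
p=proj('wrist',[[.6134,.0597,.024]],c)[0];print(o['position'],o['ft_force'],p)
x,y=p.astype(int);x0,y0=max(x-70,0),max(min(y-60,375),0);print(x0,y0)
cv2.imwrite('pics/w3.png',cv2.resize(im[y0:y0+105,x0:x0+140],None,fx=5.7,fy=5.7,interpolation=cv2.INTER_CUBIC))
E
```

```text
[0.5076513  0.05163638 0.10468874] [-0.28407965 -0.24285358  0.94518113] [317.76206713 371.71516154]
247 311
```

View pics/w3.png

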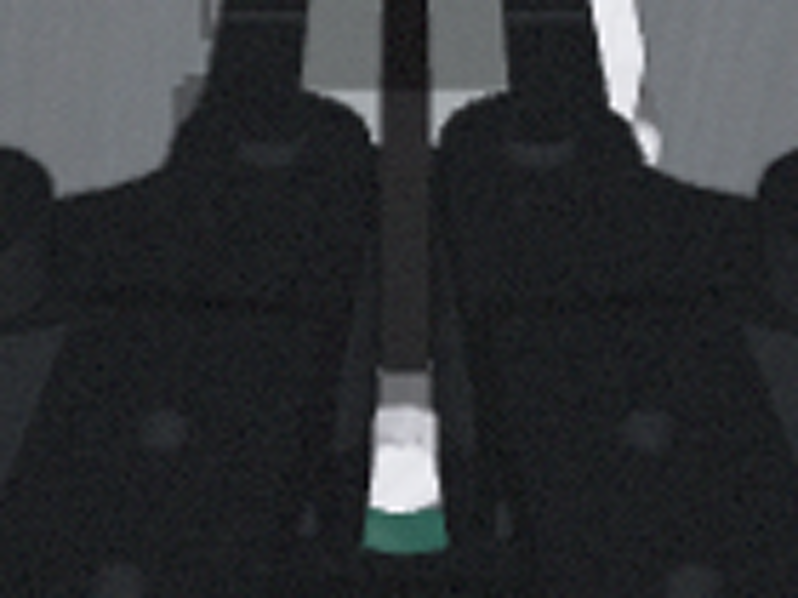

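The gripper hides the jaws from here. Going back to the first viewing pose.

>>> {"name": "move_arm", "arguments": {"moves": [[[0, 0, -1], [0, 0, 0], 0], [[-0.8, 0, -1], [0, 0, 0], 0], [[-0.8, 0, -1], [0, 0, 0], 0], [[-0.85, 0.08, 0], [0, 0, 0], 0], [[0, 0, 0], [0, 0, 0], 0]]}}

```text
clock: 12.35
position: [0.5698, 0.0576, 0.1775]
ee_rot: [-0.032, 0.999, -0.0, -0.0]
ft_force: [-0.8, 0.3, 0.5]
grip_width: -0.001
```

```bash
python3 - <<'E'
from h import *
o=get_obs();c=camera_info('wrist');im=camera('wrist')[:,:,::-1].copy();cv2.imwrite('pics/w4f.png',im)
np.save('w4.npy',c,allow_pickle=True)
print(o['position'])
f=lambda m:cv2.resize(m[195:300,270:370],None,fx=4,fy=4,interpolation=cv2.INTER_CUBIC)
cv2.imwrite('pics/w4.png',np.hstack([f(cv2.imread('pics/w1.png')),f(im)]))
E
```

```text
[0.56982611 0.05764562 0.17750902]
```

View pics/w4.png

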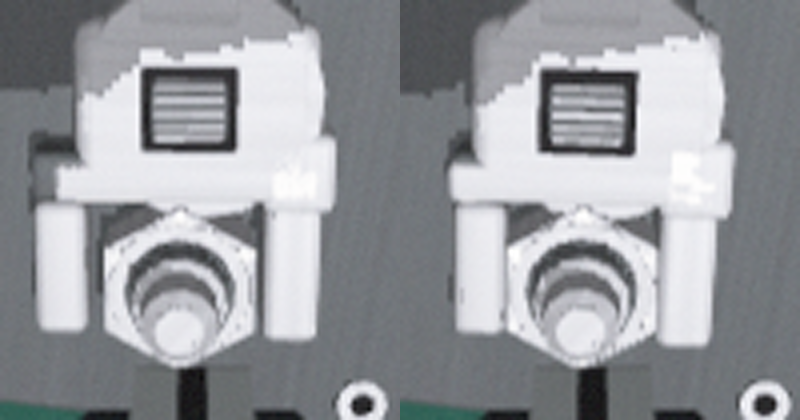

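The left panel is before and the right is now. The jaw gap has gone from about 178 to 157 px, against about 151 for the nut, so roughly 1 mm remains. More strokes.

>>> {"name": "move_arm", "arguments": {"moves": [[[0.4, -0.09, 1], [0, 0, 0], 0], [[0, 0, 1], [0, 0, 0], 0], [[0, 0, 1], [0, 0, 0], 0], [[0, 0, 1], [0, 0, 0], 0], [[0, 0, 1], [0, 0, 0], 0]]}}

```text
clock: 13.02
position: [0.558, 0.0543, 0.0521]
ee_rot: [-0.032, 0.999, -0.0, -0.0]
ft_force: [0.5, 0.6, -0.4]
grip_width: -0.0
```

>>> {"name": "move_arm", "arguments": {"moves": [[[0, 0, 0.6], [0, 0, 0], 0], [[0, 0, 0], [0, 0, 0], 0], [[0, 0, 0.25], [0, 0, 0], 0], [[0, 0, 0.04], [0, 0, 0], 0], [[0, 0, 0], [0, 0, 0], 0]]}}

```text
clock: 13.65
position: [0.5591, 0.0545, 0.0314]
ee_rot: [-0.032, 0.999, 0.0, 0.0]
ft_force: [-0.5, 0.2, -0.5]
grip_width: -0.001
```

>>> {"name": "move_arm", "arguments": {"moves": [[[-0.04, 0.01, 0.09], [0, 0, 0], 0], [[0, 0, 0.05], [0, 0, 0], 0], [[-0.1, 0, 0], [0, 0, 0], 0]]}}

```text
clock: 14.02
position: [0.5613, 0.0549, 0.0283]
ee_rot: [-0.032, 0.999, 0.0, -0.001]
ft_force: [-13.0, -0.9, 21.6]
grip_width: 0.001
```

>>> {"name": "move_arm", "arguments": {"moves": [[[-0.1, 0, 0], [0, 0, 0], 0], [[-0.1, 0, 0], [0, 0, 0], 0]]}}

```text
clock: 14.28
position: [0.5668, 0.055, 0.0287]
ee_rot: [-0.032, 0.999, 0.0, -0.001]
ft_force: [-11.2, -2.0, 20.0]
grip_width: -0.0
```

>>> {"name": "move_arm", "arguments": {"moves": [[[-0.1, 0, 0], [0, 0, 0], 0], [[-0.1, 0, 0], [0, 0, 0], 0]]}}

```text
clock: 14.52
position: [0.5712, 0.0551, 0.0286]
ee_rot: [-0.032, 0.999, 0.0, -0.001]
ft_force: [-13.9, -1.6, 22.0]
grip_width: -0.0
```

>>> {"name": "move_arm", "arguments": {"moves": [[[-0.1, 0, 0], [0, 0, 0], 0]]}}

```text
clock: 14.65
position: [0.5733, 0.0552, 0.0286]
ee_rot: [-0.032, 0.999, 0.0, -0.002]
ft_force: [-15.6, -3.1, 22.8]
grip_width: 0.002
```

>>> {"name": "move_arm", "arguments": {"moves": [[[0, 0, -0.24], [0, 0, 0], 0], [[0.28, 0, 0], [0, 0, 0], 0], [[0.26, 0, 0], [0, 0, 0], 0], [[0, 0, 0.18], [0, 0, 0], 0], [[0, 0, 0.02], [0, 0, 0], 0]]}}

```text
clock: 15.28
position: [0.561, 0.0549, 0.0286]
ee_rot: [-0.032, 0.999, 0.0, -0.0]
ft_force: [-5.1, -0.1, 9.4]
grip_width: 0.003
```

>>> {"name": "move_arm", "arguments": {"moves": [[[-0.1, 0, 0], [0, 0, 0], 0], [[-0.1, 0, 0], [0, 0, 0], 0]]}}

```text
clock: 15.52
position: [0.5647, 0.055, 0.0288]
ee_rot: [-0.032, 0.999, 0.0, -0.002]
ft_force: [-12.3, -1.6, 17.0]
grip_width: 0.0
```

>>> {"name": "move_arm", "arguments": {"moves": [[[-0.1, 0, 0], [0, 0, 0], 0], [[-0.1, 0, 0], [0, 0, 0], 0]]}}

```text
clock: 15.78
position: [0.5692, 0.0552, 0.0287]
ee_rot: [-0.032, 0.999, 0.0, -0.003]
ft_force: [-16.4, -1.3, 20.3]
grip_width: -0.002
```

>>> {"name": "move_arm", "arguments": {"moves": [[[-0.1, 0, 0], [0, 0, 0], 0], [[0, 0, 0], [0, 0, 0], 0]]}}

```text
clock: 16.02
position: [0.5715, 0.0552, 0.0287]
ee_rot: [-0.032, 0.999, 0.0, -0.003]
ft_force: [-15.7, -1.3, 19.6]
grip_width: -0.001
```

The force along the stroke is now up to 16 N, against 4.5 N while rolling, so the worm seems to have stopped. Lift and check.

>>> {"name": "move_arm", "arguments": {"moves": [[[0, 0, -0.5], [0, 0, 0], 0], [[0, 0, -1], [0, 0, 0], 0], [[0, 0, -1], [0, 0, 0], 0], [[0, 0, -1], [0, 0, 0], 0], [[0, 0, -1], [0, 0, 0], 0]]}}

```text
clock: 16.65
position: [0.574, 0.0557, 0.142]
ee_rot: [-0.032, 0.999, 0.0, 0.0]
ft_force: [0.6, 0.1, 0.4]
grip_width: -0.0
```

>>> {"name": "move_arm", "arguments": {"moves": [[[0, 0.08, -1], [0, 0, 0], 0], [[0.1, 0, -0.5], [0, 0, 0], 0], [[0, 0, 0], [0, 0, 0], 0]]}}

```text
clock: 17.02
position: [0.5714, 0.0575, 0.179]
ee_rot: [-0.032, 0.999, 0.0, 0.001]
ft_force: [-0.0, -0.4, -0.1]
grip_width: 0.0
```

```bash
python3 - <<'E'
from h import *
o=get_obs();c=camera_info('wrist');im=camera('wrist')[:,:,::-1].copy();cv2.imwrite('pics/w5f.png',im)
np.save('w5.npy',c,allow_pickle=True)
print(o['position'])
f=lambda m:cv2.resize(m[195:300,270:370],None,fx=4,fy=4,interpolation=cv2.INTER_CUBIC)
cv2.imwrite('pics/w5.png',np.hstack([f(cv2.imread('pics/w4f.png')),f(im)]))
E
```

```text
[0.57142565 0.05754034 0.1790027 ]
```

View pics/w5.png

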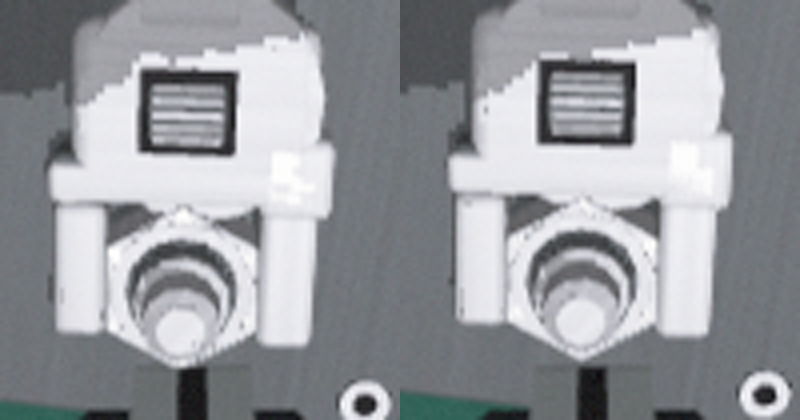

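The jaws are closed on the nut: the gap of about 154 px now equals the nut's width, and it didn't change with the last two strokes. Next I'll go to the -y side of the handle, about 140 mm from the nut.

>>> {"name": "move_arm", "arguments": {"moves": [[[1, -0.36, 0], [0, 0, 0], 0], [[1, -0.36, 0], [0, 0, 0], 0], [[1, -0.36, 0], [0, 0, 0], 0], [[1, -0.36, 0], [0, 0, 0], 0], [[0, 0, 1], [0, 0, 0], 0]]}}

```text
clock: 17.7
position: [0.4731, 0.0145, 0.1536]
ee_rot: [-0.032, 0.999, 0.001, 0.001]
ft_force: [0.9, 0.0, 0.0]
grip_width: 0.001
```

>>> {"name": "move_arm", "arguments": {"moves": [[[0, 0, 1], [0, 0, 0], 0], [[0, 0, 1], [0, 0, 0], 0], [[0, 0, 1], [0, 0, 0], 0], [[0, 0, 1], [0, 0, 0], 0], [[0, 0, 0], [0, 0, 0], 0]]}}

```text
clock: 18.32
position: [0.4717, 0.0147, 0.0514]
ee_rot: [-0.032, 0.999, -0.001, -0.002]
ft_force: [-0.2, -0.2, 1.2]
grip_width: -0.001
```

```bash
python3 - <<'E'
from h import *
o=get_obs();print(o['position'],o['ft_force'])
s=camera('scene')[200:350,260:460,::-1];t=camera('top')[205:335,310:400,::-1];cv2.imwrite('pics/t6f.png',camera('top')[:,:,::-1])
cv2.imwrite('pics/s6.png',cv2.resize(s,None,fx=4,fy=4,interpolation=cv2.INTER_CUBIC))
E
```

```text
[0.47167494 0.01466757 0.05135118] [-0.16937914 -0.17992251  1.17664142]
```

View pics/s6.png

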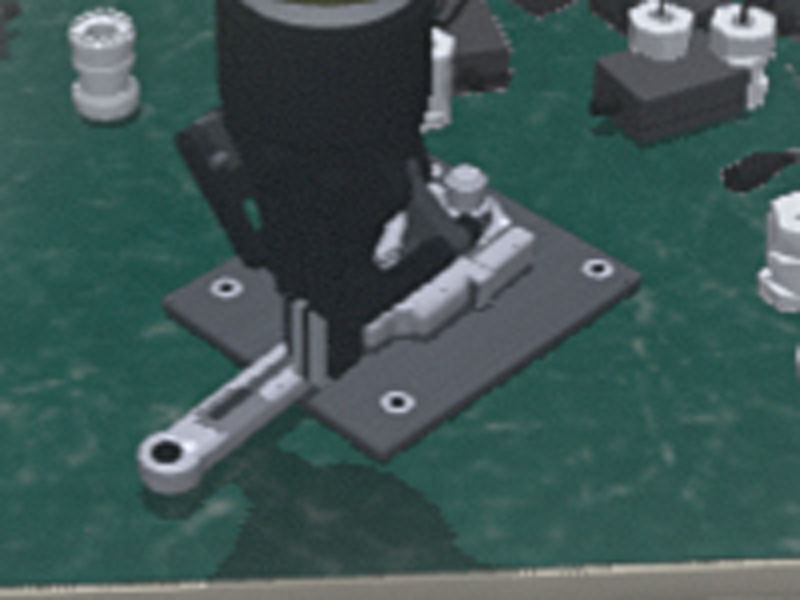

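The finger stands beside the handle, still above it, and the way down is clear.

>>> {"name": "move_arm", "arguments": {"moves": [[[0, 0, 0.8], [0, 0, 0], 0], [[0, 0, 0.5], [0, 0, 0], 0], [[0, 0, 0.2], [0, 0, 0], 0], [[0, 0, 0], [0, 0, 0], 0]]}}

```text
clock: 18.98
position: [0.4737, 0.0151, 0.0162]
ee_rot: [-0.032, 0.999, 0.0, -0.0]
ft_force: [0.5, 0.4, 0.2]
grip_width: 0.0
```

>>> {"name": "move_arm", "arguments": {"moves": [[[0, 0.15, 0], [0, 0, 0], 0], [[0, 0.15, 0], [0, 0, 0], 0], [[0, 0.1, 0], [0, 0, 0], 0], [[0, 0, 0], [0, 0, 0], 0]]}}

```text
clock: 19.48
position: [0.4731, 0.0255, 0.0161]
ee_rot: [-0.032, 0.999, 0.0, 0.0]
ft_force: [-0.3, -0.1, 0.7]
grip_width: 0.003
```

>>> {"name": "move_arm", "arguments": {"moves": [[[0, 0, 0.12], [0, 0, 0], 0], [[0, 0.1, 0], [0, 0, 0], 0], [[0, 0.1, 0], [0, 0, 0], 0], [[0, 0, 0], [0, 0, 0], 0]]}}

```text
clock: 19.98
position: [0.4726, 0.0302, 0.013]
ee_rot: [-0.032, 0.999, -0.0, -0.0]
ft_force: [0.5, -0.8, -0.0]
grip_width: 0.001
```

>>> {"name": "move_arm", "arguments": {"moves": [[[0, 0.1, 0], [0, 0, 0], 0], [[0, 0.1, 0], [0, 0, 0], 0], [[0, 0, 0], [0, 0, 0], 0]]}}

```text
clock: 20.35
position: [0.4723, 0.0353, 0.013]
ee_rot: [-0.032, 0.999, 0.0, -0.0]
ft_force: [-0.7, -1.1, 0.2]
grip_width: 0.003
```

>>> {"name": "move_arm", "arguments": {"moves": [[[0.02, 0.2, 0], [0, 0, 2], 0], [[0.02, 0.2, 0], [0, 0, 2], 0], [[0.02, 0.2, 0], [0, 0, 2], 0]]}}

```text
clock: 20.72
position: [0.4706, 0.0501, 0.0131]
ee_rot: [0.021, 1.0, 0.0, 0.0]
ft_force: [0.0, -1.0, -0.6]
grip_width: -0.003
```

>>> {"name": "move_arm", "arguments": {"moves": [[[0.02, 0.2, 0], [0, 0, 2], 0], [[0.02, 0.2, 0], [0, 0, 2], 0], [[0.02, 0.2, 0], [0, 0, 2], 0]]}}

```text
clock: 21.1
position: [0.4704, 0.0652, 0.0132]
ee_rot: [0.073, 0.997, 0.0, 0.0]
ft_force: [0.8, -2.3, -0.9]
grip_width: -0.0
```

```bash
python3 - <<'E'
from h import *
o=get_obs();print(o['position'],o['ft_force'])
c=camera_info('wrist');im=camera('wrist')[:,:,::-1];cv2.imwrite('pics/w7f.png',im)
t=camera('top')[200:335,300:410,::-1];s=cv2.resize(t,None,fx=4,fy=4,interpolation=cv2.INTER_CUBIC)
w=cv2.resize(im,(320,240));m=np.zeros((540,760,3),np.uint8);m[:,:440]=s;m[:240,440:]=w;cv2.imwrite('pics/m7.png',m)
E
```

```text
[0.47035187 0.06516843 0.01315195] [ 0.77321319 -2.28042986 -0.87125376]
```

View pics/m7.png

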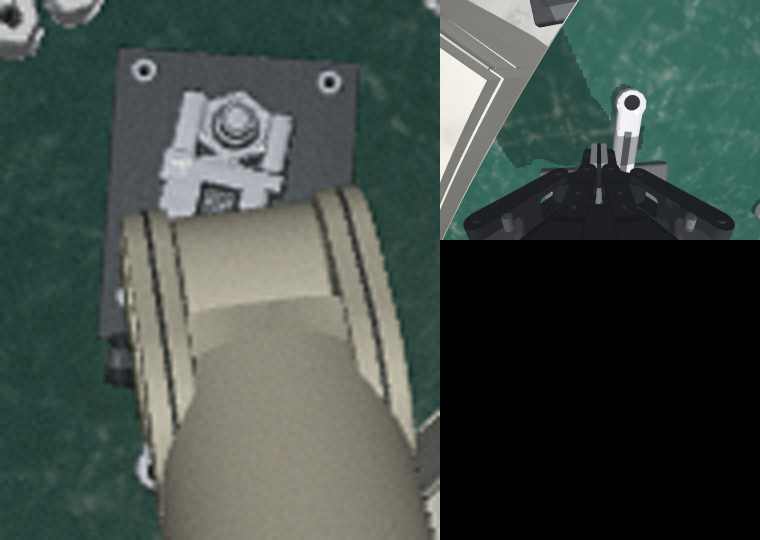

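The wrench and nut are turning clockwise together. Continuing in small steps and watching the force.

>>> {"name": "move_arm", "arguments": {"moves": [[[0.02, 0.2, 0], [0, 0, 2.5], 0], [[0.02, 0.2, 0], [0, 0, 2.5], 0]]}}

```text
clock: 21.45
position: [0.4709, 0.0749, 0.0131]
ee_rot: [0.116, 0.993, -0.0, 0.0]
ft_force: [0.0, -1.4, 1.0]
grip_width: 0.002
```

>>> {"name": "move_arm", "arguments": {"moves": [[[0.02, 0.2, 0], [0, 0, 2.5], 0], [[0.02, 0.2, 0], [0, 0, 2.5], 0]]}}

```text
clock: 21.7
position: [0.4723, 0.0848, 0.0131]
ee_rot: [0.159, 0.987, -0.0, -0.0]
ft_force: [-0.6, -2.1, 1.1]
grip_width: 0.0
```

```bash
python3 - <<'E'
from h import *
def end(f,c):
    im=cv2.imread(f) if isinstance(f,str) else f
    g=cv2.cvtColor(im,cv2.COLOR_BGR2GRAY); 
    p=proj('wrist',[[.6134,.0597,.022]],c)
    cc=cv2.HoughCircles(cv2.GaussianBlur(g,(3,3),0)[:300],cv2.HOUGH_GRADIENT,1,40,param1=120,param2=14,minRadius=6,maxRadius=20)
    return None if cc is None else [(x,onz('wrist',x[:2],.022,c).round(4)) for x in cc[0][:5]]
o=get_obs();c=camera_info('wrist');im=camera('wrist')[:,:,::-1].copy();cv2.imwrite('pics/w8f.png',im)
print(o['position'],o['ft_force'])
C=np.array([.6134,.0597])
for x,p in end(im,c) or []:
    d=C-p[:2]; print(x.round(1),p,'r',np.hypot(*d).round(4),'ang',np.degrees(np.arctan2(d[1],d[0])).round(2))
E
```

```text
[0.47229218 0.08484563 0.01306977] [-0.60942405 -2.13586634  1.14153936]
[379.5 203.5  15.6] [0.4325 0.1254 0.022 ] r 0.1925 ang -19.96
```

The handle end is at r = 192.5 mm (193 expected) and the wrench at -20°, so about 24° has been turned. The tight stop should come near -25°. Smaller steps from here.

>>> {"name": "move_arm", "arguments": {"moves": [[[0.01, 0.15, 0], [0, 0, 1.6], 0], [[0.01, 0.15, 0], [0, 0, 1.6], 0]]}}

```text
clock: 22.0
position: [0.474, 0.0923, 0.013]
ee_rot: [0.187, 0.982, -0.0, -0.0]
ft_force: [-2.7, -1.9, 2.0]
grip_width: -0.0
```

>>> {"name": "move_arm", "arguments": {"moves": [[[0.01, 0.1, 0], [0, 0, 1], 0], [[0.01, 0.1, 0], [0, 0, 1], 0]]}}

```text
clock: 22.25
position: [0.4756, 0.0973, 0.013]
ee_rot: [0.204, 0.979, -0.0, -0.0]
ft_force: [-2.9, -0.6, 2.0]
grip_width: 0.001
```

>>> {"name": "move_arm", "arguments": {"moves": [[[0.01, 0.1, 0], [0, 0, 1], 0], [[0, 0, 0], [0, 0, 0], 0]]}}

```text
clock: 22.5
position: [0.4764, 0.0996, 0.013]
ee_rot: [0.212, 0.977, -0.0, -0.0]
ft_force: [-2.4, -0.6, 0.9]
grip_width: -0.001
```

>>> {"name": "move_arm", "arguments": {"moves": [[[0.01, 0.1, 0], [0, 0, 1], 0], [[0, 0, 0], [0, 0, 0], 0]]}}

```text
clock: 22.75
position: [0.4771, 0.1018, 0.0129]
ee_rot: [0.221, 0.975, -0.0, -0.0]
ft_force: [-3.4, -3.0, 1.6]
grip_width: 0.002
```

>>> {"name": "move_arm", "arguments": {"moves": [[[0.01, 0.1, 0], [0, 0, 1], 0], [[0, 0, 0], [0, 0, 0], 0]]}}

```text
clock: 23.0
position: [0.4778, 0.104, 0.0129]
ee_rot: [0.229, 0.973, -0.0, -0.0]
ft_force: [-4.5, -3.4, 2.7]
grip_width: 0.002
```

```bash
cat > e.py <<'E'
from h import *
o=get_obs();c=camera_info('wrist');im=camera('wrist')[:,:,::-1].copy()
y=R.from_quat(o['ee_rot']).apply([0,1,0]);print(o['position'],'push',-(o['ft_force']@y))
g=cv2.GaussianBlur(cv2.cvtColor(im,cv2.COLOR_BGR2GRAY),(3,3),0)[:300]
cc=cv2.HoughCircles(g,cv2.HOUGH_GRADIENT,1,40,param1=120,param2=14,minRadius=6,maxRadius=20)
for x in cc[0][:4]:
    p=onz('wrist',x[:2],.022,c); d=np.array([.6134,.0597])-p[:2]; print(p.round(4),'r',np.hypot(*d).round(4),'ang',np.degrees(np.arctan2(d[1],d[0])).round(2))
E
python3 e.py
```

```text
[0.47780344 0.10401278 0.01290598] push 5.052160302458228
[0.4435 0.1496 0.022 ] r 0.1923 ang -27.89
```

>>> {"name": "move_arm", "arguments": {"moves": [[[0.01, 0.08, 0], [0, 0, 0.8], 0], [[0, 0, 0], [0, 0, 0], 0]]}}

```text
clock: 23.3
position: [0.4783, 0.1056, 0.0128]
ee_rot: [0.236, 0.972, -0.0, -0.001]
ft_force: [-5.3, -4.2, 3.7]
grip_width: -0.003
```

>>> {"name": "move_arm", "arguments": {"moves": [[[0.01, 0.06, 0], [0, 0, 0.6], 0], [[0, 0, 0], [0, 0, 0], 0], [[0, 0, 0], [0, 0, 0], 0]]}}

```text
clock: 23.68
position: [0.4787, 0.1068, 0.0128]
ee_rot: [0.241, 0.97, -0.001, -0.001]
ft_force: [-5.5, -6.2, 4.0]
grip_width: -0.002
```

```bash
python3 e.py; python3 e.py
```

```text
[0.47867928 0.10679577 0.01283805] push 8.074404244458607
[0.4453 0.1529 0.022 ] r 0.1922 ang -29.01
[0.47867602 0.10680649 0.01283916] push 6.82422076593412
[0.4453 0.1529 0.022 ] r 0.1922 ang -29.01
```

Push is about 7 N against about 1.7 N running, so roughly 0.75 N m on the nut, in the middle of the 0.4–1.2 band. The angle agrees, at 3–4° past the stop. Backing away.

>>> {"name": "move_arm", "arguments": {"moves": [[[0, -0.1, 0], [0, 0, 0], 0], [[0, -0.2, 0], [0, 0, 0], 0], [[0, -0.3, 0], [0, 0, 0], 0], [[0, -0.4, 0], [0, 0, 0], 0], [[0, -0.4, 0], [0, 0, 0], 0]]}}

```text
clock: 24.4
position: [0.4628, 0.0762, 0.0132]
ee_rot: [0.241, 0.97, 0.0, 0.0]
ft_force: [-0.3, -0.0, 0.2]
grip_width: 0.001
```

>>> {"name": "move_arm", "arguments": {"moves": [[[0, 0, -0.8], [0, 0, 0], 0], [[0, 0, -1], [0, 0, 0], 0], [[0, 0, -1], [0, 0, 0], 0], [[0, 0, -1], [0, 0, 0], 0], [[0, 0, -1], [0, 0, 0], 0]]}}

```text
clock: 25.02
position: [0.4627, 0.0762, 0.1339]
ee_rot: [0.241, 0.97, 0.0, 0.0]
ft_force: [0.0, -0.5, -0.1]
grip_width: -0.002
```

>>> {"name": "move_arm", "arguments": {"moves": [[[-0.8, 0.3, -1], [0, 0, 0], 0], [[-0.8, 0.3, -1], [0, 0, 0], 0], [[-0.8, 0.3, 0], [0, 0, 0], 0], [[-0.8, 0.3, 0], [0, 0, 0], 0], [[0, 0, 0], [0, 0, 0], 0]]}}

```text
clock: 25.65
position: [0.5481, 0.0649, 0.1828]
ee_rot: [0.242, 0.97, -0.0, 0.0]
ft_force: [-0.1, 0.8, 0.1]
grip_width: 0.004
```

```bash
python3 e.py; python3 - <<'E'
from h import *
im=camera('wrist')[:,:,::-1];cv2.imwrite('pics/w9.png',im)
E
```

```text
[0.54813712 0.06491714 0.18278609] push -0.6808569211560086
[0.5915 0.2667 0.022 ] r 0.2081 ang -83.96
[0.6125 0.0595 0.022 ] r 0.0009 ang 14.98
[0.6835 0.1895 0.022 ] r 0.1475 ang -118.38
[0.5749 0.0773 0.022 ] r 0.0423 ang -24.52
```

View pics/w9.png

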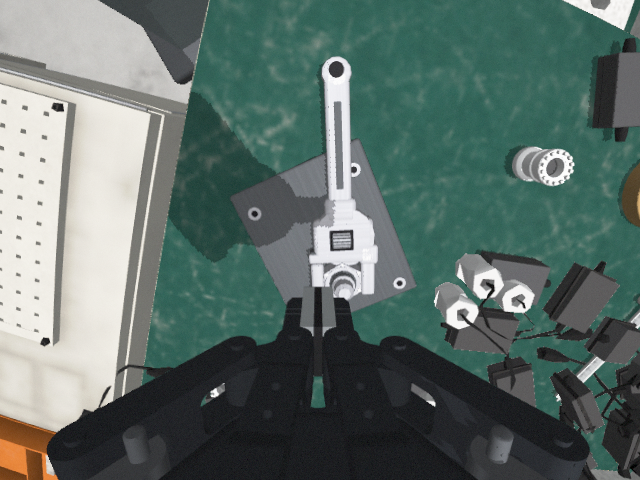

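```bash
python3 - <<'E'
from h import *
p=onz('wrist',(336.5,68.5),.022);d=np.array([.6134,.0597])-p[:2];print(p,np.hypot(*d),np.degrees(np.arctan2(d[1],d[0])))
E
```

```text
[0.43817622 0.14158124 0.022     ] 0.19341125027211842 -25.046459733440546
```

The handle sprang back from -29.0° to -25.0°, a twist of about 0.069 rad. The stop at -25° also fits 3.7° minus 0.5 rad. Handing in.

```bash
python3 -c "
from workcell import *
print(hand_in())"
```

```text
the job is handed in; nothing more can be done
None
```

The nut is tight and the job is handed in, at about 26 s of the 72 s allowed. The wrench was left lying on the nut.

- **Fitting the jaws:** I closed them with six fingertip strokes on the worm. The first four pressed at about 9–15 N. On the last two, the force along the stroke rose from about 5 N to about 16 N, so the worm had stopped. In the wrist view the jaw gap matched the nut's width, to about 0.5 mm.
- **Tightening:** I pushed the handle clockwise about 0.14 m from the nut until the push rose from about 1.7 N to about 7 N. On release the handle sprang back from -29.0° to -25.0°, a twist of about 0.07 rad or 0.8 N m. That lies between firmly tight (0.033) and over-tightened (0.1). The -25° rest angle is 0.5 rad from the +3.7° start, which matches the stop.
- **Last look:** the gripper was clear with no load on it. I saw no sign that anything else had been moved, though the last view does not show every bystander.

**Worm pressure:** the last two strokes pressed up to about 23 N, above the advised 6–12 N but below the 30 N that damages the worm. The force was read only at the end of each move, so short peaks between readings would not show.

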